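Roll the sample gauge to its green mark and lock it

TASK

Set the bench gauge: roll its knurled steel wheel under a lightly pressed fingertip to close the gap between the jaws until the red pointer stands within the green band on the scale, then push the orange-tipped locking lever across to its stop on the fixed-jaw side. Work with the fingertips only: do not push on the sliding jaw itself, pinch or lift nothing, and leave the other things on the bench where they are.

Things in the scene. Friction and masses are not known exactly. Their poses are not given: they have to be found in the camera images.
- wheel_top (a point): Top of the knurled wheel's rim at mid width, 76 mm above the bench: where a fingertip presses and drags. The rim is rigid (it does not yield); it grips by friction, and a press of about 5 to 15 N kept up through a stroke turns it, with some slip at the light end. Blue cheeks on both sides (42 mm over both) end 21 mm below this point. Axes as for band.
- wheel: The wheel: dark steel, four yellow ribs, 60 mm across, 24 mm wide, upright. Origin on the axle at mid width; own x axis along the axle. Dragging the rim's top towards the fixed jaw (the band's +y) closes the sliding jaw 12 mm per rad, 0.4 mm per mm of rim travel; the other way opens it. It stays where it is left.
- jaw: The sliding blue jaw, 60 mm (x) by 34 mm (y), top 75 mm above the bench; origin at bench level under its middle. It carries the red pointer and a brass rack bar that runs back beside the wheel, 22 to 29 mm from the wheel's middle plane on the +x side, top 54 mm above the bench. Must not be pushed directly.
- pointer (a point): Top of the red pointer, a bar 4 mm wide (y) sticking out of the sliding jaw in +x over the scale, 30 mm above the bench. It moves with the jaw.
- band (a point): Middle of the green band, 10 mm wide (y), on a white plate 22 by 34 mm fixed on the gauge's scale edge, 24.5 mm above the bench. Axes: y along the gauge from wheel to fixed jaw, z up, x across the gauge to the scale edge, away from the lever. The pointer starts 18 to 36 mm on the -y side of it and should end at y = 0.
- lever_post (a point): Centre of the top of the orange post at the locking lever's free end: upright, 14 mm in diameter, from 25 to 59 mm above the bench. It stands 70 mm from lever_pivot, on the gauge's -x side, and swings level.
- lever_pivot (a point): The lever's upright pivot axis on the gauge bed, 31 mm above the bench; fixed to the gauge. The bed is a grey plate 100 mm (x) by 310 mm (y), 20 mm high; the pivot is 35 mm to the -x side of its middle line and the wheel's middle plane is that middle line.
- lever (a joint): Angle of the locking lever, rad: 0 = fully open (pointing 0.6 rad to the wheel's side of the gauge's -x axis); 0.6 = straight along -x; 1.2 = against its stop, locked (0.6 rad to the fixed jaw's side). Locked above 1.0. It needs about 1 N at the post, stays where it is left and does not move the jaw.
- tape_green: Bystander: green tape roll lying flat, 96 mm across, 48 mm high, near the wheel end of the gauge. Origin under its centre.
- tape_small: Bystander: small green tape roll, 72 mm across, 24 mm high, near the fixed-jaw end on the lever's side. Origin under its centre.
- scissors_blue: Bystander: blue-handled scissors lying flat near the fixed-jaw end of the gauge, about 160 mm long, 8 mm high. Origin near the pivot.
- scissors_yellow: Bystander: yellow-handled scissors lying flat, the same size.
- beaker: Bystander: glass beaker, 70 mm across, 90 mm high. Origin under its centre.
- sample: Bystander: pale wooden sample block 40 by 30 by 20 mm beside the gauge. Origin under its centre.
- weight: Bystander: brass weight, 40 mm across, 40 mm high, beside the gauge. Origin under its centre.

How it is judged:
On the way, in this order (a step that is already met when the one before it is completed fails the run):
1. the red pointer stands over the green band while the lever is still unlocked (y of pointer in the frame of band between -0.005 and 0.005 m and value of joint lever below 0.9 rad), for 0.3 s.
2. the locking lever is across at its stop side (value of joint lever above 1 rad), for 0.2 s.
At the end, for the whole second after the job is handed in: The middle of the red pointer is within 5 mm of the middle of the green band (over the 10 mm band), the lever is at more than 1.0 rad, and the jaw is at rest (y of pointer in the frame of band between -0.005 and 0.005 m and value of joint lever above 1 rad and linear speed of jaw below 0.005 m/s); the robot touches nothing.
It fails at once if the robot pushes on the sliding jaw itself (contact force between the arm and jaw above 2 N).
It fails at once if the fingers push on the sliding jaw itself (contact force between the fingers and jaw above 2 N).
It fails at once if the wheel is pressed hard or pinched (over 40 N) (contact force between the fingers and wheel above 40 N).
It fails at once if a bystander is lifted or moved more than 25 mm (distance of any of tape_green, tape_small, scissors_blue, scissors_yellow, beaker, sample, weight from where it was at the start of the episode above 0.025 m).
It also fails if it takes over 61 s, if anything falls off the work surface, if the arm or the gripper's body presses on something with over 40 N, if the wrist force passes 120 N, or if a joint passes its speed limit or range.

ROBOT

A 6-joint arm with a two-finger parallel gripper is mounted at the origin on the work surface. World frame = base frame: x ahead of the robot, y to its left, z up, the work surface at z = 0. Lengths are in m, angles in rad, forces in N, time in s.
With the tool pointing down it reaches from about 0.275 to 0.85 m from the base axis. Payload 19 kg.
Tool frame: the origin (TCP) lies at the very end of the fingers, on their centre line; the grasp point (between the pads) lies 19 mm behind it (pinch_z is the z of the grasp point in the tool frame, in m); z points along the fingers, y is the direction in which the jaws open and shut (so a half turn about z gives the same grasp; the last joint's range is limited). The gripper opens to 85 mm and grips with 20 to 120 N. Pads are 22 mm wide; open, the fingers measure 114 mm over their backs; the gripper's body (76 mm by 85 mm) begins 54 mm behind the grasp point. The pads swing forward as they close: fully open they stand 13 mm farther back than shut.
Start: joints at [1.156, 0.15, 1.437, -0, 1.554, -0.134], TCP at [0.159, 0.552, 0.231] pointing down, gripper open.
Joint ranges: [-2.8, 2.8], [-0.68, 2.1], [0.12, 2.68], [-1.39, 4.53], [0.16, 2.79], [-2.81, 2.81]. Speed limits (rad/s): [1.89, 1.89, 2.22, 3.01, 3.01, 3.01].

INTERFACE

Orientations are given as a unit quaternion [x, y, z, w].
In Python, from workcell import sense, camera, get_calibration, hand_in, spot_in, pinch_z gives the robot as it stands.
- The arm moves only by the tool move_arm, never from a script. Its argument "targets" is text: rows parted by semicolons, each of 7 numbers parted by spaces: the shift along the tool's x, y, z in m, then the turn, a rotation vector about the tool's x, y, z in rad, then the closure, from 0 (fully open) to 1 (shut). A call has 1 to 10 rows; each row is the pose to reach, as a shift and turn from the pose commanded when the call began, along the tool's axes at that moment; what a row does not reach only later rows make up. A row lasts 1/8 s, in which the tool goes at most 62.5 mm and 10.7 degrees, less where a joint would pass 70% of its speed; a pose out of reach is approached as far as the arm can. A call with a gripper value outside its range is refused whole. The fingers move at their own pace and stop on an object; the grip force is fixed at half the most. Time passes only in rows, so rows that repeat a pose let the fingers close. It gives the time, the measured TCP pose, the force and the opening at its end, in the units of the state.
- sense(): the state, without advancing time (a new reading comes with each control period).
- camera(name): name is "scene" or "top" or "wrist"; returns the picture (400x640x3 uint8, red, green, blue); there is no depth.
- get_calibration(name): a dict with "K" (3x3 intrinsics, pixels), "R" (3x3) and "t" (3): a world point X has camera coordinates R X + t. Camera axes: x right, y down, z forward; pixel columns grow to the right and rows downward; lengths in m; the calibration is good to about 2 mm. The wrist camera is an equidistant fisheye: a pixel r from the principal point sees the ray r / f radians off the axis. A picture is of the moment at which its call begins: read the wrist's pose just before it. get_calibration takes no time and is no camera call; for the wrist camera it gives the pose at the moment of the call.
- hand_in(): hands the job in, once; it reports no verdict.
Trained networks look in the newest picture that a camera, given by its name, has taken for a name from the list of things; names that differ only in an ending like _2 or _b are one class to them, and where a whole thing is asked for, a point or a joint stands for the part that bears it (a point fixed in the world has none). Each returns a list of dicts, best first, with "p" (0 to 1); they miss things now and then, are a little off and sometimes report something else, mostly with a low value. They report only what shows in the picture. A call takes as long as a camera call.
- spot_in(thing, camera): "centre" ([x, y, z] in m, in world coordinates, good to about 4 mm: the middle of the surface that is visible of it).
The state is a dict: "t": time; "qpos": joint angles; "joint_vel": joint speeds; "joint_torque": joint torques, N m; "ee_pos": TCP position; "ee_rot": TCP orientation; "contact_force": force on the tool from outside, world axes, zero at the start; "wrist_torque": the same for the moment, N m; "width": finger opening in m.
Only numpy, scipy, OpenCV 4.12 (cv2) and the standard library are available. Lean on these libraries where they do the work, as an engineer would, in place of code of your own. Each camera call takes 0.05 s, during which the arm holds its last target. There are 200 camera calls.

## Working session

There is one attempt and no reset: what is moved stays moved. The work goes in short steps, Python scripts to look and compute and a tool call to move; the robot and the scene stay as the last step left them, time stands still between calls to the robot, and variables do not carry over. Pictures are saved under pics/ and viewed, about 8 in all and at most 12, crops included, and the job is handed in when it is done.

Besides the shell and the picture viewer there is one more tool, called after "Request:" in YAML: its name, and indented under it one key for each argument. move_arm: Moves the arm, as the interface text tells. Its arguments: {"type":"object","properties":{"targets":{"type":"string"}},"required":["targets"]}

```bash
mkdir -p pics
python3 - <<'E'
from workcell import *
import cv2,numpy as np
s=sense();print(s['t'],s['ee_pos'],s['ee_rot'],s['contact_force'],s['width'],pinch_z)
for c in ['scene','top']:
    im=camera(c);cv2.imwrite(f'pics/{c}0.png',im[:,:,::-1])
    for n in ['wheel_top','wheel','pointer','band','lever_post','lever_pivot','jaw']:
        print(c,n,[(np.round(d['centre'],4).tolist(),round(d['p'],2)) for d in spot_in(n,c)[:2]])
E
```

```text
0.0 [0.15927619 0.55225443 0.2306899 ] [ 1.39955297e-01  9.90157646e-01 -5.67871591e-04 -1.68685703e-04] [-0.03426761 -0.43176329  0.17955377] 0.08539116501326621 -0.0187
scene wheel_top [([0.5442, 0.1724, 0.0185], 0.74), ([0.6296, 0.0234, 0.021], 0.69)]
scene wheel [([0.5913, -0.0537, 0.0706], 0.61)]
scene pointer [([0.6297, 0.0578, 0.0504], 0.81)]
scene band [([0.6735, 0.0847, 0.0252], 0.42)]
scene lever_post [([0.5436, 0.0292, 0.0302], 0.6)]
scene lever_pivot [([0.6345, 0.025, 0.0194], 0.87)]
scene jaw [([0.6367, 0.0585, 0.0558], 0.7)]
top wheel_top [([0.6099, 0.0304, 0.0199], 0.59)]
top wheel [([0.5857, -0.0499, 0.0722], 0.44), ([0.556, 0.0301, 0.0282], 0.43)]
top pointer [([0.6233, 0.0652, 0.0772], 0.51)]
top band [([0.6743, 0.0879, 0.0262], 0.58)]
top lever_post [([0.5524, 0.0289, 0.0253], 0.62)]
top lever_pivot [([0.6108, 0.0293, 0.0258], 0.98)]
top jaw [([0.6247, 0.066, 0.0728], 0.77), ([0.5606, 0.5201, 0.0479], 0.15)]
```

View pics/scene0.png

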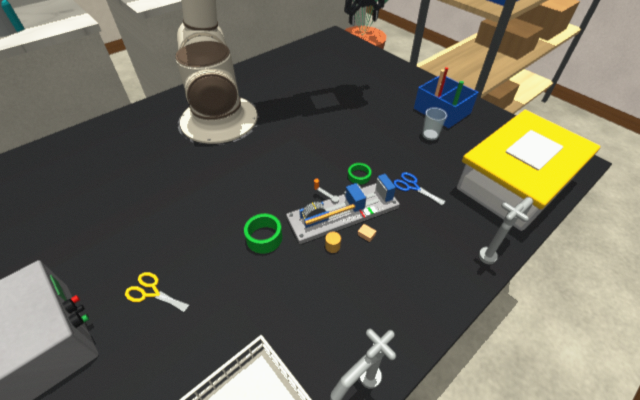

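View pics/top0.png

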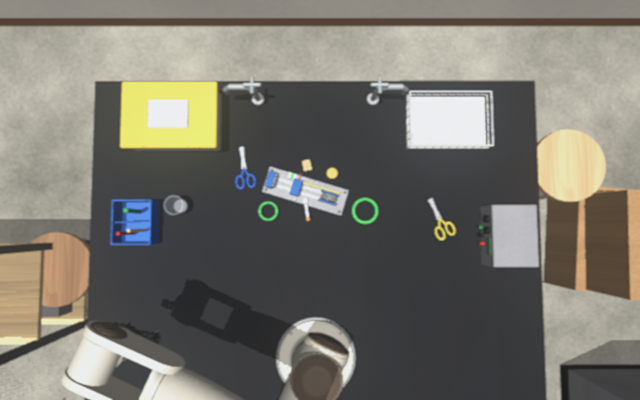

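The scene view shows the gauge at about (345,210), with the lever post at (317,184). In the top view it is at about (305,190), with the wheel end to the right and the post at (308,217). I'll enlarge both views.

Run:
```python
from workcell import *
import cv2,numpy as np
a=cv2.imread('pics/scene0.png')[165:250,275:415];b=cv2.imread('pics/top0.png')[150:230,245:385]
f=lambda i:cv2.resize(i,None,fx=4,fy=4,interpolation=cv2.INTER_CUBIC)
a=f(a);b=f(b);cv2.imwrite('pics/crop.png',np.vstack([a[:300],b[:300]]))
for c in ['scene','top','wrist']:
    k=get_calibration(c);print(c,{x:np.round(k[x],3).tolist() for x in 'KRt'})
```

```text
scene {'K': [[369.427, 0.0, 327.623], [0.0, 369.427, 194.183], [0.0, 0.0, 1.0]], 'R': [[0.665, 0.747, 0.012], [0.561, -0.489, -0.668], [-0.493, 0.451, -0.744]], 't': [-0.392, -0.275, 1.344]}
top {'K': [[454.985, 0.0, 312.112], [0.0, 454.985, 192.492], [0.0, 0.0, 1.0]], 'R': [[-0.002, -1.0, 0.003], [-0.997, 0.002, -0.071], [0.071, -0.003, -0.997]], 't': [0.012, 0.607, 1.68]}
wrist {'K': [[309.707, 0.0, 316.923], [0.0, 309.707, 196.092], [0.0, 0.0, 1.0]], 'R': [[0.277, 0.961, -0.001], [0.919, -0.265, 0.291], [0.28, -0.081, -0.957]], 't': [-0.574, -0.039, 0.378]}
```

View pics/crop.png

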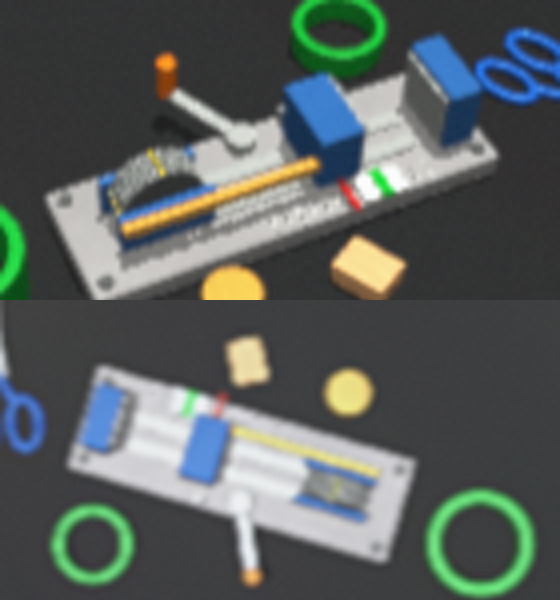

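The crops show the bed, wheel, brass rack, red pointer about 30 mm short of the green band, and the lever open towards the wheel side. I'll compute positions from these pixels.

```bash
cat > h.py <<'E'
from workcell import *
import cv2,numpy as np
def ray(c,uv,z,k=None):
    k=k or get_calibration(c);K,R,t=[np.array(k[x],float) for x in 'KRt']
    p=np.array([(uv[0]-K[0,2])/K[0,0],(uv[1]-K[1,2])/K[1,1]])
    if c=='wrist':
        r=np.linalg.norm(p);d=np.r_[p/r*np.sin(r),np.cos(r)]
    else: d=np.r_[p,1]
    o=-R.T@t;d=R.T@d
    return o+d*(z-o[2])/d[2]
E
python3 - <<'E'
from h import *
T=lambda u,v:(245+u/4-.4,150+(v-300)/4-.4); S=lambda u,v:(275+u/4-.4,165+v/4-.4)
pts={'c1':((103,366),.02),'c2':((415,460),.02),'c3':((387,562),.02),'c4':((68,468),.02),'wheel':((338,487),.076),'pointer':((219,405),.03),'band':((190,403),.0245),'post':((253,577),.059),'pivot':((240,500),.031)}
P={n:ray('top',T(*p),z) for n,(p,z) in pts.items()}
for n in P:print(n,P[n].round(4))
c=np.mean([P['c%d'%i] for i in (1,2,3,4)],0);yd=P['c1']+P['c4']-P['c2']-P['c3'];print(c,np.linalg.norm(yd)/2,yd/np.linalg.norm(yd),np.arctan2(-yd[0],yd[1]))
for n,p,z in [('post',(166,61),.059),('wheel',(157,155),.076),('band',(382,181),.0245),('pointer',(350,195),.03),('pivot',(242,130),.031)]:print('S',n,ray('scene',S(*p),z).round(4))
E
```

```text
c1 [0.7069 0.1672 0.02  ]
c2 [ 0.6178 -0.1254  0.02  ]
c3 [ 0.5224 -0.0985  0.02  ]
c4 [0.6109 0.1995 0.02  ]
wheel [ 0.5891 -0.0509  0.076 ]
pointer [0.6688 0.058  0.03  ]
band [0.6713 0.0852 0.0245]
post [0.5081 0.0263 0.059 ]
pivot [0.58   0.0384 0.031 ]
[0.61449578 0.03570013 0.02      ] 0.3083947472012327 [0.28796695 0.95764035 0.        ] -0.2921031798578127
S post [0.5093 0.026  0.059 ]
S wheel [ 0.5839 -0.0453  0.076 ]
S band [0.6715 0.0854 0.0245]
S pointer [0.6684 0.0561 0.03  ]
S pivot [0.5761 0.0398 0.031 ]
```

Request:
move_arm:
  targets: "-0.06 -0.048 0 0 0 0 0.5; -0.11 -0.09 0 0 0 0 1; -0.16 -0.13 0 0 0 0 1; -0.21 -0.17 0 0 0 0 1; -0.26 -0.21 0 0 0 0 1; -0.31 -0.25 0 0 0 0 1; -0.36 -0.29 0 0 0 0 1; -0.41 -0.335 0 0 0 0 1; -0.46 -0.375 0 0 0 0 1; -0.51 -0.42 0 0 0 0 1"

```text
t: 2.05
ee_pos: [0.5145, 0.0357, 0.2315]
ee_rot: [0.14, 0.99, 0.0, 0.0]
contact_force: [1.4, 1.0, 1.0]
width: -0.0004
```

Request:
move_arm:
  targets: "-0.04 -0.03 0.04 0 0 0 1; -0.069 -0.053 0.06 0 0 0 1; -0.069 -0.053 0.06 0 0 0 1; -0.069 -0.053 0.06 0 0 0 1"

```text
t: 2.55
ee_pos: [0.5652, -0.0321, 0.1717]
ee_rot: [0.14, 0.99, 0.0, 0.0]
contact_force: [-0.1, 1.0, 0.9]
width: -0.0004
```

Run:
```python
from h import *
s=sense();print(s['t'],s['ee_pos'],s['ee_rot'],s['contact_force'],s['width'])
im=camera('wrist');cv2.imwrite('pics/w1.png',im[:,:,::-1])
k=get_calibration('wrist');np.save('k1.npy',k,allow_pickle=True);print({x:np.round(k[x],3).tolist() for x in 'Rt'})
for n in ['wheel_top','wheel','pointer','band','lever_post','lever_pivot']:
    print(n,[(np.round(d['centre'],4).tolist(),round(d['p'],2)) for d in spot_in(n,'wrist')[:2]])
```

```text
2.55 [ 0.56516358 -0.03211218  0.17166787] [1.39995796e-01 9.90152096e-01 2.71009345e-05 5.07276795e-05] [-0.14767392  1.00528636  0.92720062] -0.0004011787791993084
{'R': [[0.277, 0.961, -0.0], [0.919, -0.265, 0.292], [0.281, -0.081, -0.956]], 't': [-0.125, -0.55, 0.16]}
wheel_top [([0.5995, 0.0312, 0.0258], 0.86)]
wheel [([0.5888, -0.0483, 0.0689], 0.75), ([0.5402, -0.1785, 0.0442], 0.34)]
pointer [([0.6199, 0.0646, 0.0725], 0.67)]
band []
lever_post [([0.5499, 0.0326, 0.027], 0.78), ([0.5995, 0.0318, 0.0265], 0.17)]
lever_pivot [([0.598, 0.0305, 0.0253], 0.82)]
```

View pics/w1.png

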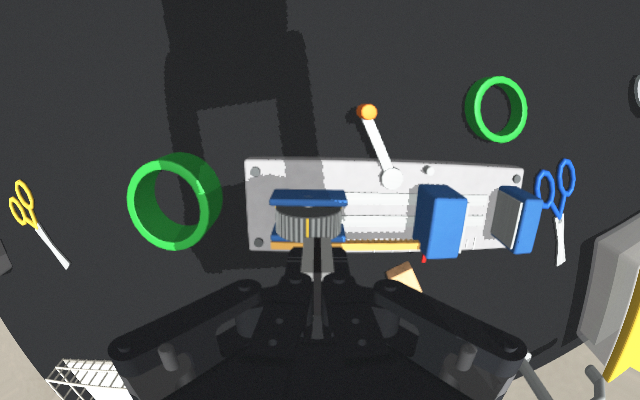

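Wrist view: the shut fingertip (317,255) is in line with the wheel (309,222). The post is at (368,112) and the pivot at (391,178).

Run:
```python
from h import *
k=np.load('k1.npy',allow_pickle=True).item()
c=np.array([.6145,.0357]);gy=np.array([.288,.958]);gx=np.array([.958,-.288])
for n,p,z in [('post',(368,111),.059),('pivot',(391,178),.031),('wheel',(309,224),.076),('cheekL',(272,192),.055),('cheekR',(346,192),.055),('bedL',(246,159),.02),('bedR',(522,168),.02)]:
    P=ray('wrist',p,z,k);d=P[:2]-c;print(n,P.round(4),'gauge x,y',(d@gx).round(4),(d@gy).round(4))
```

```text
post [0.5112 0.0264 0.059 ] gauge x,y -0.0963 -0.0387
pivot [0.58   0.0367 0.031 ] gauge x,y -0.0334 -0.009
wheel [ 0.5859 -0.0455  0.076 ] gauge x,y -0.004 -0.086
cheekL [ 0.5563 -0.071   0.055 ] gauge x,y -0.0251 -0.119
cheekR [ 0.5742 -0.0089  0.055 ] gauge x,y -0.0258 -0.0543
bedL [ 0.5254 -0.0933  0.02  ] gauge x,y -0.0482 -0.1493
bedR [0.6133 0.1952 0.02  ] gauge x,y -0.0471 0.1525
```

Request:
move_arm:
  targets: "-0.029 -0.023 0.05 0 0 0 1; -0.029 -0.023 0.088 0 0 0 1; -0.029 -0.023 0.088 0 0 0 1; -0.029 -0.023 0.091 0 0 0 1; -0.029 -0.023 0.093 0 0 0 1; -0.029 -0.023 0.094 0 0 0 1; -0.029 -0.023 0.094 0 0 0 1"

```text
t: 3.78
ee_pos: [0.5869, -0.0625, 0.0778]
ee_rot: [0.14, 0.99, -0.0, 0.0]
contact_force: [0.5, 0.5, 0.3]
width: -0.0
```

Request:
move_arm:
  targets: "0 0 0.0007 0 0 0 1; 0 0 0.0014 0 0 0 1; 0 0 0.002 0 0 0 1; 0 0 0.002 0 0 0 1"

```text
t: 4.28
ee_pos: [0.5867, -0.0625, 0.0752]
ee_rot: [0.14, 0.99, -0.0, -0.0]
contact_force: [0.2, -0.6, 0.1]
width: 0.0002
```

Request:
move_arm:
  targets: "0 0 0.0005 0 0 0 1; 0 0 0.001 0 0 0 1; 0 0 0.001 0 0 0 1"

```text
t: 4.65
ee_pos: [0.5868, -0.0626, 0.0746]
ee_rot: [0.14, 0.99, -0.0, 0.0]
contact_force: [-1.6, 0.3, 4.7]
width: -0.0001
```

Request:
move_arm:
  targets: "0 0 0.0005 0 0 0 1; 0 0 0.001 0 0 0 1; 0 0 0.001 0 0 0 1"

```text
t: 5.03
ee_pos: [0.5869, -0.0628, 0.0741]
ee_rot: [0.14, 0.99, -0.0, 0.0]
contact_force: [-5.3, -1.9, 12.2]
width: -0.0004
```

Request:
move_arm:
  targets: "0 0.003 -0.0003 0 0 0 1; 0 0.006 -0.0006 0 0 0 1; 0 0.009 -0.0008 0 0 0 1; 0 0.012 -0.0008 0 0 0 1; 0 0.014 -0.0008 0 0 0 1"

```text
t: 5.65
ee_pos: [0.5911, -0.0492, 0.0757]
ee_rot: [0.14, 0.99, -0.0, 0.001]
contact_force: [-6.4, 0.0, 21.7]
width: -0.0002
```

Request:
move_arm:
  targets: "0 0.003 -0.001 0 0 0 1; 0 0.006 -0.001 0 0 0 1; 0 0.009 -0.001 0 0 0 1; 0 0.012 -0.0006 0 0 0 1; 0 0.014 -0.0002 0 0 0 1"

```text
t: 6.28
ee_pos: [0.595, -0.0356, 0.0749]
ee_rot: [0.14, 0.99, -0.0, 0.001]
contact_force: [1.4, 0.0, 6.9]
width: 0.0001
```

```bash
cat > chk.py <<'E'
from h import *
import sys
s=sense();print(s['t'],s['contact_force'])
gy=np.array([.288,.958]);gx=np.array([.958,-.288]);c=np.array([.6145,.0357])
out=[]
for n,(x0,x1,y0,y1) in {'scene':(335,395,195,225),'top':(280,310,165,185)}.items():
    im=camera(n);cv2.imwrite(f'pics/{n}_{sys.argv[1]}.png',im[:,:,::-1])
    a=im[y0:y1,x0:x1].astype(float);r,g,b=a[...,0],a[...,1],a[...,2]
    res={}
    for k,w,z in [('red',np.clip(r-np.maximum(g,b)-40,0,None)*(r>1.6*g)*(b>.45*g),.03),('green',np.clip(g-np.maximum(r,b)-25,0,None),.0245)]:
        v,u=np.mgrid[y0:y1,x0:x1]
        if w.sum(): 
            uv=((u*w).sum()/w.sum(),(v*w).sum()/w.sum());P=ray(n,uv,z)[:2]-c;res[k]=(P@gx,P@gy);print(n,k,np.round(uv,1),int((w>0).sum()),np.round(res[k],4))
    if len(res)==2: print(n,'pointer-band mm',1000*(res['red'][1]-res['green'][1]))
E
python3 chk.py 1
```

```text
6.275 [1.38736465 0.0102213  6.85440607]
scene red [365.3 211.9] 14 [0.0449 0.0456]
scene green [369.9 210. ] 33 [0.0405 0.0631]
scene pointer-band mm -17.56271824767798
top red [297.4 172.8] 4 [0.0543 0.0474]
top green [292.3 174.3] 17 [0.0442 0.0644]
top pointer-band mm -16.985921637989996
```

Request:
move_arm:
  targets: "0 0 -0.006 0 0 0 1; 0 0 -0.01 0 0 0 1; 0 -0.014 -0.01 0 0 0 1; 0 -0.028 -0.01 0 0 0 1; 0 -0.028 -0.008 0 0 0 1; 0 -0.028 -0.004 0 0 0 1; 0 -0.028 -0.001 0 0 0 1; 0 -0.028 0 0 0 0 1; 0 -0.028 0.0007 0 0 0 1; 0 -0.028 0.0007 0 0 0 1"

```text
t: 7.62
ee_pos: [0.5868, -0.0625, 0.0743]
ee_rot: [0.14, 0.99, -0.0, 0.0]
contact_force: [-4.5, -0.9, 10.3]
width: -0.0
```

Request:
move_arm:
  targets: "0 0.003 -0.0004 0 0 0 1; 0 0.006 -0.0008 0 0 0 1; 0 0.009 -0.0012 0 0 0 1; 0 0.012 -0.0014 0 0 0 1; 0 0.015 -0.0015 0 0 0 1; 0 0.018 -0.0015 0 0 0 1; 0 0.021 -0.0015 0 0 0 1; 0 0.024 -0.0011 0 0 0 1; 0 0.027 -0.0007 0 0 0 1; 0 0.028 -0.0006 0 0 0 1"

```text
t: 8.88
ee_pos: [0.595, -0.0352, 0.0748]
ee_rot: [0.14, 0.99, -0.0, 0.001]
contact_force: [-0.7, 0.7, 6.5]
width: 0.0001
```

```bash
python3 chk.py 2
```

```text
8.875 [-0.73000329  0.65546514  6.486447  ]
scene red [369.2 210.8] 11 [0.0458 0.0573]
scene green [371.1 210.1] 11 [0.0423 0.0661]
scene pointer-band mm -8.73119339761963
top red [295. 172.] 1 [0.0548 0.0567]
top green [291.7 174.4] 10 [0.043  0.0662]
top pointer-band mm -9.463503291482107
```

Request:
move_arm:
  targets: "0 0 -0.006 0 0 0 1; 0 0 -0.01 0 0 0 1; 0 -0.014 -0.01 0 0 0 1; 0 -0.028 -0.01 0 0 0 1; 0 -0.028 -0.008 0 0 0 1; 0 -0.028 -0.004 0 0 0 1; 0 -0.028 -0.001 0 0 0 1; 0 -0.028 0 0 0 0 1; 0 -0.028 0.0006 0 0 0 1; 0 -0.028 0.0006 0 0 0 1"

```text
t: 10.22
ee_pos: [0.5868, -0.0624, 0.0743]
ee_rot: [0.14, 0.99, -0.0, 0.0]
contact_force: [-5.8, -1.2, 11.5]
width: -0.0002
```

Request:
move_arm:
  targets: "0 0.003 -0.0004 0 0 0 1; 0 0.006 -0.0008 0 0 0 1; 0 0.009 -0.0012 0 0 0 1; 0 0.012 -0.0014 0 0 0 1; 0 0.015 -0.0015 0 0 0 1; 0 0.016 -0.0015 0 0 0 1; 0 0.016 -0.0015 0 0 0 1; 0 0.016 -0.01 0 0 0 1; 0 0.016 -0.03 0 0 0 1; 0 0.016 -0.06 0 0 0 1"

```text
t: 11.48
ee_pos: [0.5908, -0.0469, 0.1338]
ee_rot: [0.14, 0.99, 0.0, -0.001]
contact_force: [-0.3, 0.1, 0.7]
width: -0.0001
```

```bash
python3 chk.py 3
python3 - <<'E'
import cv2,numpy as np
a=cv2.imread('pics/scene_3.png')[190:230,335:405];b=cv2.imread('pics/top_3.png')[155:195,265:335]
f=lambda i:cv2.resize(i,None,fx=7,fy=7,interpolation=cv2.INTER_CUBIC)
cv2.imwrite('pics/crop3.png',np.vstack([f(a),f(b)]))
E
```

```text
11.475 [-0.34076857  0.06880453  0.72674506]
scene red [371.3 209.9] 10 [0.0456 0.0642]
scene green [369.3 210.7] 15 [0.042  0.0606]
scene pointer-band mm 3.6272707719099335
top red [292.7 171. ] 2 [0.0559 0.0661]
top green [293.1 174.9] 4 [0.0427 0.0608]
top pointer-band mm 5.2913160816939895
```

View pics/crop3.png

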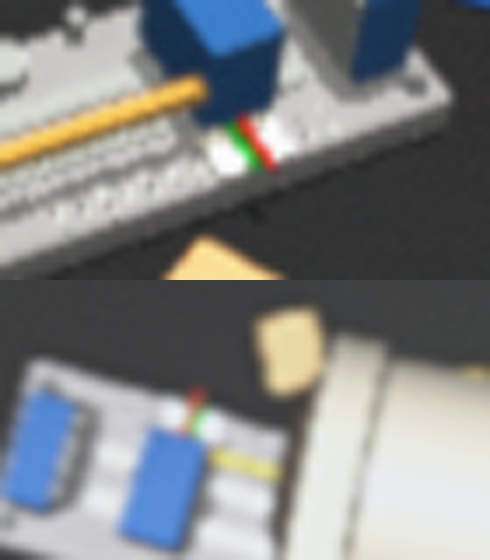

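The red pointer now overlaps the far side of the green band, so I need a closer look. I'll bring the wrist camera over the scale.

Request:
move_arm:
  targets: "-0.03 0.045 0 0 0 0 1; -0.06 0.09 0 0 0 0 1; -0.09 0.13 0 0 0 0 1; -0.103 0.15 0 0 0 0 1; -0.103 0.15 0 0 0 0 1; -0.103 0.15 0 0 0 0 1"

```text
t: 12.32
ee_pos: [0.7312, 0.0681, 0.1331]
ee_rot: [0.14, 0.99, -0.0, -0.0]
contact_force: [-0.8, -0.0, 0.0]
width: -0.0
```

Run:
```python
from h import *
s=sense();print(s['t'],s['ee_pos'])
k=get_calibration('wrist');im=camera('wrist');cv2.imwrite('pics/w2.png',im[:,:,::-1]);np.save('k2.npy',k,allow_pickle=True)
K,R,t=[np.array(k[x],float) for x in 'KRt']
X=np.array([.6616,.0884,.0245]);q=R@X+t;th=np.arctan2(np.hypot(*q[:2]),q[2]);uv=K[:2,2]+K[0,0]*th*q[:2]/np.hypot(*q[:2]);print(uv)
u,v=uv.astype(int);x0=max(u-40,0);y0=max(v-40,0);print(x0,y0)
cv2.imwrite('pics/w2c.png',cv2.resize(im[y0:y0+80,x0:x0+80,::-1],None,fx=7,fy=7,interpolation=cv2.INTER_CUBIC))
```

```text
12.325 [0.73120234 0.06811319 0.13313956]
[318.33198594 105.0075313 ]
278 65
```

View pics/w2c.png

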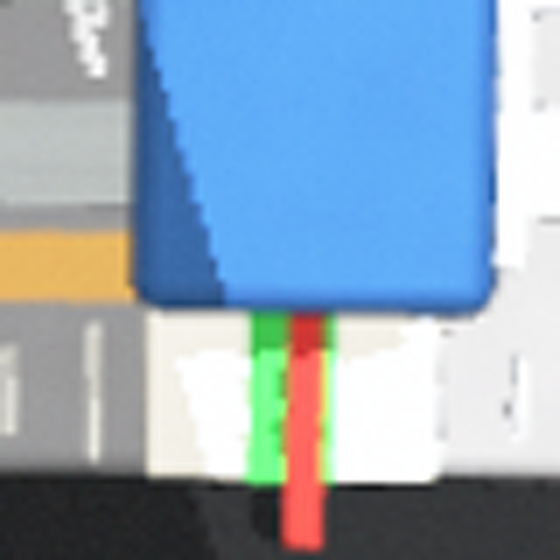

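Close view: green spans columns 249–333 (middle 291) and red 287–325 (middle ~305) at 8.4 px/mm. The pointer is therefore about +1.7 mm from the band's middle, within tolerance. Next is the lever.

Request:
move_arm:
  targets: "0.04 -0.03 0 0 0 0 1; 0.08 -0.055 0 0 0 0 1; 0.12 -0.085 0 0 0 0 1; 0.16 -0.11 0 0 0 0 1; 0.204 -0.14 0 0 0 0 1; 0.204 -0.14 0 0 0 0 1; 0.204 -0.14 0.04 0 0 0 1; 0.204 -0.14 0.08 0 0 0 1; 0.204 -0.14 0.095 0 0 0 1; 0.204 -0.14 0.095 0 0 0 1"

```text
t: 13.62
ee_pos: [0.4969, -0.0096, 0.0386]
ee_rot: [0.14, 0.99, -0.0, -0.0]
contact_force: [0.1, 0.1, 0.3]
width: -0.0002
```

Request:
move_arm:
  targets: "0 0.01 0 0 0 0 1; 0 0.02 0 0 0 0 1; 0 0.03 0 0 0 0 1; 0 0.04 0 0 0 0 1; 0 0.05 0 0 0 0 1; 0 0.06 0 0 0 0 1; 0 0.068 0 0 0 0 1; 0 0.076 0 0 0 0 1; 0 0.082 0 0 0 0 1; 0 0.082 0 0 0 0 1"

```text
t: 14.88
ee_pos: [0.5196, 0.0696, 0.0385]
ee_rot: [0.14, 0.99, 0.0, -0.0]
contact_force: [-0.1, -0.5, -0.1]
width: -0.0002
```

Request:
move_arm:
  targets: "0 0.003 0 0 0 0 1; 0 0.006 0 0 0 0 1; 0 0.008 0 0 0 0 1; 0 0.008 0 0 0 0 1"

```text
t: 15.38
ee_pos: [0.5218, 0.0769, 0.0386]
ee_rot: [0.14, 0.99, -0.0, -0.0]
contact_force: [-1.3, -2.9, 0.2]
width: -0.0003
```

Request:
move_arm:
  targets: "0 0.001 0 0 0 0 1; 0 0.002 0 0 0 0 1; 0 0.002 0 0 0 0 1"

```text
t: 15.75
ee_pos: [0.5222, 0.0778, 0.0385]
ee_rot: [0.14, 0.99, -0.001, -0.0]
contact_force: [-2.3, -12.8, 2.2]
width: 0.0001
```

At the stop: the force rose to 13 N within 1 mm. I'll back off, lift clear and check.

Request:
move_arm:
  targets: "0 -0.01 0 0 0 0 1; 0 -0.03 0 0 0 0 1; 0 -0.03 -0.04 0 0 0 1; 0 -0.03 -0.09 0 0 0 1; -0.04 -0.03 -0.11 0 0 0 1; -0.08 -0.015 -0.11 0 0 0 1; -0.12 0 -0.11 0 0 0 1; -0.16 0 -0.11 0 0 0 1; -0.18 0 -0.11 0 0 0 1; -0.18 0 -0.11 0 0 0 1"

```text
t: 17.0
ee_pos: [0.6958, 0.0284, 0.1477]
ee_rot: [0.14, 0.99, 0.0, -0.0]
contact_force: [-0.9, -0.7, 0.1]
width: -0.0
```

Run:
```python
from h import *
s=sense();print(s['t'],s['ee_pos'],s['contact_force'])
k=get_calibration('wrist');im=camera('wrist');cv2.imwrite('pics/w3.png',im[:,:,::-1])
import numpy as np;np.save('k3.npy',k,allow_pickle=True)
```

```text
17.0 [0.69583156 0.02843558 0.14769718] [-0.90182252 -0.73645071  0.10085142]
```

View pics/w3.png

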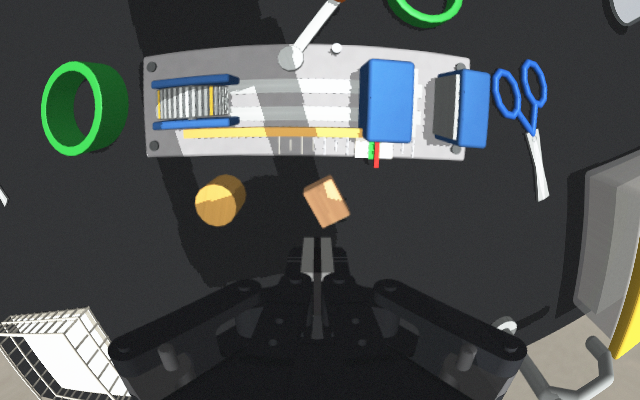

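The lever now points to the fixed-jaw side, from the pivot (290,57) towards (325,12), and the pointer is still at the band (376,152). I'll check the lever angle in numbers.

```bash
python3 - <<'E'
from h import *
k=np.load('k3.npy',allow_pickle=True).item()
gy=np.array([.288,.958]);gx=np.array([.958,-.288])
for q in [(322,14),(328,10)]:
    d=(ray('wrist',q,.033,k)-ray('wrist',(290,57),.033,k))[:2];print(.6+np.arctan2(d@gy,-(d@gx)),np.linalg.norm(d))
k=get_calibration('top')
im=camera('top').astype(float);a=im[195:235,270:330];w=(a[...,0]>150)&(a[...,0]>a[...,1]*1.4)&(a[...,2]<.8*a[...,1])
v,u=np.nonzero(w);print(len(u));P=ray('top',(u.mean()+270,v.mean()+195),.055)[:2]
d=P-np.array([.579,.0376]);print('post',P,.6+np.arctan2(d@gy,-(d@gx)),np.linalg.norm(d))
E
python3 chk.py 4
```

```text
1.1989950734643968 0.045381266528161185
1.23642554537168 0.051241375740731746
0
post [nan nan] nan nan
17.1 [ 0.32339592  0.23325881 -0.18859931]
scene red [371.3 209.9] 10 [0.0457 0.0642]
scene green [369.3 210.7] 15 [0.042  0.0606]
scene pointer-band mm 3.638217994299274
top red [293. 171.] 1 [0.0563 0.0649]
top green [293. 175.] 4 [0.0424 0.0609]
top pointer-band mm 4.058969318438028<stdin>:8: RuntimeWarning: Mean of empty slice.
  ret = ret.dtype.type(ret / rcount)
```

The lever reads about 1.2 rad, and the pointer pixel is the same as before locking. Handing in.

```bash
python3 -c "from workcell import *;print(hand_in())"
```

```text
the job is handed in; nothing more can be done
None
```

I set the gauge and locked it, and handed the job in at about 17 s of the 61 s allowed; no verdict was reported.

**What I did:** I rolled the wheel with the shut fingertips in three strokes of 28, 28 and 16 mm. The press read 6 to 22 N at the end of each move; 22 N is above the 5 to 15 N advised but under the 40 N limit. I then pushed the lever across until the force rose to about 13 N at its stop, backed off and lifted clear.

**Last checks:**
- **Pointer:** the close wrist picture, taken before locking, put it about +1.7 mm from the middle of the band, within the 5 mm allowed. After locking, the pointer's pixel position in the scene view had not changed.
- **Lever:** about 1.2 rad in the wrist picture.
- **Robot and bystanders:** the arm touches nothing. The bystanders in view looked untouched, but I did not measure them.

**Checks that disagreed or failed:**
- **Rough pointer check:** the scene and top cameras read an offset of 3.6 to 5.3 mm. The pointer hides part of the green band there, which skews that reading, so I relied on the close view.
- **Lever post in the top view:** this check found nothing, so the lever angle rests on the wrist picture and the force at the stop.

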